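# Tip up a thin couch spacer and stand it to dry

## Task

The thin blue spacer plate lying flat on the white tip-up rest has just been disinfected. Press down on its end beside the red lip so that its other end tips well up, then take it by the raised end, lift it off, and stand it on end between the wires of the drying stand, in the middle, letting go only once it is down on the stand's floor. Leave the two grey pucks and the grey bracket where they are.

Things in the scene. Friction and masses are not known exactly. Their poses are not given: they have to be found in the camera images.
- shim: Blue spacer plate, rigid, loose, 140 (x) by 90 (y) by 4 mm thick (z), about 85 g. Origin: centre of its underside; z out of its upper face; +x toward the end by the red lip (to press), -x toward the end that tips up. It starts flat on the rest, underside 64 mm above the couch top, with no room for fingers under it.
- hinge_line (a point): Middle of the rest's fixed hinge axis, 64 mm above the couch top, level with the lying plate's underside. x: horizontal, toward the red-lipped end, away from the robot give or take 0.3 rad; y: along the axis. Plate centre about 12 mm on the -x side: its pressed end reaches x = +58 mm, over the hinged grey leaf with open air below; its other end x = -82 mm, over the white deck.
- rest: Fixed white and grey tip-up rest, origin on the couch top under hinge_line, same axes. White deck x -105 to -2 mm, 124 mm wide, 64 mm high. Grey leaf 90 mm wide, x 0 to 60 mm, plus a tongue 40 mm wide to x = -30 mm that backs the plate. Red lip at x 60 to 65 mm, 8 mm above the leaf: the tipped plate stands on it. Grey cheeks at y = +-52 to 62 mm rise 6 mm over the deck.
- leaf (a joint): Tip angle of the leaf in rad: 0 lying flat, up to its stop at 1.05 (60 degrees), +x end down. Friction hinge (about 0.07 N m, a few newtons at the plate's end): it stays at the angle where it is left, with the plate on it.
- stand: Drying stand, fixed, left or right of the rest: white base 90 (x) by 130 (y) by 12 mm high, two rows of 6 mm steel wires at x = +-12 mm, 116 mm long in y, tops 73 mm above the couch top. Between them an upright bay along y, 18 mm clear in x, open above and at its ends. Origin: centre of the base's underside, z up.
- stand_floor (a point): Centre of the bay's floor, on top of the base, 12 mm above the couch top; same axes as the stand.
- headrest_base: Fixed black plate 130 x 150 x 16 mm with four grey stubs, 35 mm high in all, on the other side of the rest from the stand; not needed.
- puck_a: Loose grey round puck, 58 mm wide, 42 mm high, origin under its centre; leave alone.
- puck_b: A second such puck; leave alone.
- bracket: Loose grey Z-shaped bracket, about 195 x 125 mm, 30 mm high, origin under the round boss at its near end; leave alone.
There are look-alikes about, which are no part of the job. What is shaped like the rest but black or turquoise is not meant.

How it is judged (in metres and radians):
On the way, in this order (a step that is already met when the one before it is completed fails the run):
1. the plate is tipped up by at least 40 degrees on the rest, a finger pressing on it (value of joint leaf above 0.7 rad and contact force between the fingers and shim above 0.2 N and distance between shim and hinge_line below 0.04 m), for 0.05 s.
2. the plate is lifted clear of the rest in the fingers (contact force between the fingers and shim above 1 N and distance between shim and hinge_line above 0.09 m and height (world z) of shim above 0.12 m), for 0.1 s.
3. the plate is set down on the stand's floor between the wires (within 12 mm of it) while still held (contact force between the fingers and shim above 0.5 N and z of shim in the frame of stand_floor below 0.082 m and horizontal distance between shim and stand_floor below 0.04 m), for 0.1 s.
At the end, for the whole second after the job is handed in: The plate stands at rest on its short end on the stand's floor, between the two rows of wires, leaning no more than 0.4 rad, its centre within 30 mm of the bay's middle both ways, its width along the bay within 0.3 rad, released ((angle between shim's own x axis and vertical below 0.4 rad or angle between shim's own x axis and vertical above 2.74 rad) and z of shim in the frame of stand_floor between 0.058 and 0.078 m and x of shim in the frame of stand_floor between -0.03 and 0.03 m and y of shim in the frame of stand_floor between -0.03 and 0.03 m and angle between the y axis of shim and the y axis of stand, either way round below 0.3 rad and linear speed of shim below 0.02 m/s); the robot touches nothing.
It fails at once if a puck or the bracket is shifted by more than 30 mm (distance of any of puck_a, puck_b, bracket from where it was at the start of the episode above 0.03 m).
It also fails if it takes over 69 s, if anything falls off the work surface, if the arm or the gripper's body presses on something with over 40 N, if the wrist force passes 120 N, or if a joint passes its speed limit or range.

## Robot

A 6-joint arm with a two-finger parallel gripper is mounted at the origin on the work surface. World frame = base frame: x ahead of the robot, y to its left, z up, the work surface at z = 0. Lengths are in mm, angles in rad, forces in N, time in s.
With the tool pointing down it reaches from about 400 to 925 mm from the base axis. Payload 12.5 kg.
Tool frame: the origin (TCP) lies on the mounting face of the last link; the fingertips stand 190 mm ahead of it and the grasp point (between the pads) lies 171 mm ahead of it; x points along the fingers, y is the direction in which the jaws open and shut, and the axes are right-handed (so a half turn about x gives the same grasp; the last joint's range is limited). The gripper opens to 95 mm and grips with 3 to 60 N. Pads are 20 mm wide; open, the fingers measure 119 mm over their backs; the gripper's body (75 mm by 180 mm) begins 59 mm behind the grasp point.
Start: joints at [1.217, 0.491, 1.559, -0, 1.092, -0.106], TCP at [153.271, 605.915, 404.761] pointing down, gripper open.
Joint ranges: [-3.1, 3.1], [-0.84, 2.19], [0.05, 2.79], [-1.13, 4.28], [0.06, 2.93], [-2.69, 2.69]. Speed limits (rad/s): [2.22, 2.22, 2.79, 3.14, 3.14, 3.14].

## Interface

Orientations are given as [roll, pitch, yaw] about the fixed x, y, z axes, in that order (R = Rz(yaw) Ry(pitch) Rx(roll)).
In Python, from cell import env, eyes gives the robot as it stands. The module is installed in compiled form; this text tells all that it offers.
- The arm moves only by the tool jog_arm, never from a script. Its argument "deltas" is one flat list of numbers, 7 for each row, row after row: the shift along the tool's x, y, z in mm, then the turn, a rotation vector about the tool's x, y, z in rad, then the opening, from 0 (shut) to 1 (fully open). A call has 1 to 10 rows; each row shifts and turns the pose as measured when the row begins, along the tool's axes as they then stand; what a row does not reach is not made up. A row lasts 1/8 s, in which the tool goes at most 62.5 mm and 10.7 degrees, less where a joint would pass 70% of its speed; a pose out of reach is approached as far as the arm can. A call is refused whole if a number of a shift passes 62.5 or a number of a turn 0.188, either way. A call with a gripper value outside its range is refused whole. The fingers move at their own pace and stop on an object; the grip force is fixed at half the most. Time passes only in rows, so rows that do not move let the fingers close. It gives the time, the measured TCP pose, the force and the opening at its end, in the units of the state.
- env.state(): the state, without advancing time (a new reading comes with each control period).
- eyes.read_camera(name): name is "scene" or "top" or "wrist"; returns a dict with "image" (400x640x3 uint8, red, green, blue), "fovy" (degrees; the focal length in pixels is half the picture's height over the tangent of half this angle, whatever the lens; pixels are square), "cx", "cy" (the principal point, pixels), "world_from_camera" (4x4, takes a point from camera to world coordinates). Camera axes: x right, y up, looking along -z (the intrinsics and any distortion apply to the point x, -y, -z); pixel columns grow to the right and rows downward; lengths in mm; the calibration is good to about 2 mm. A picture is of the moment at which its call begins. There is no depth.
- env.job_done(): hands the job in, once; it reports no verdict.
The state is a dict: "t": time; "joints": joint angles; "qvel": joint speeds; "tau": joint torques, N m; "eef_pos": TCP position; "tcp_rot": TCP orientation; "ft_force": force on the tool from outside, world axes, zero at the start; "moment": the same for the moment, N m; "opening": opening from 0.0 (shut) to 1.0 (fully open).
Only numpy, scipy, OpenCV 4.12 (cv2) and the standard library are available. Lean on these libraries where they do the work, as an engineer would, in place of code of your own. Each camera call takes 0.05 s, during which the arm holds its last target.

## Working session

There is one attempt and no reset: what is moved stays moved. The work goes in short steps, Python scripts to look and compute and a tool call to move; the robot and the scene stay as the last step left them, time stands still between calls to the robot, and variables do not carry over. Pictures are saved under pics/ and viewed, and the job is handed in when it is done.

Besides the shell and the picture viewer there is one more tool, called after "Call:" by a JSON object that holds its "fn" and its "kwargs", one argument or row to a line. jog_arm: Moves the arm, as the interface text tells. Its arguments: {"type":"object","properties":{"deltas":{"type":"array","items":{"type":"number"}}},"required":["deltas"]}

```bash
mkdir -p pics; cat > h.py <<'E'
import numpy as np,cv2
from cell import env,eyes
def snap(n,f):
    d=eyes.read_camera(n); cv2.imwrite('pics/'+f,cv2.cvtColor(d['image'],cv2.COLOR_RGB2BGR)); 
    np.savez('pics/'+f[:-4]+'.npz',**d); return d
E
python3 - <<'E'
from h import *
np.set_printoptions(precision=3,suppress=True)
for n in ['scene','top','wrist']:
    d=snap(n,n+'0.png'); print(n,{k:v for k,v in d.items() if k!='image'})
print(env.state())
E
```

```text
scene {'fovy': 57.47693526336557, 'cx': 320.21986252620263, 'cy': 195.71103998141965, 'world_from_camera': array([[  -0.141,   -0.796,    0.589, 1167.347],
       [   0.99 ,   -0.122,    0.072,   49.978],
       [   0.015,    0.593,    0.805,  923.048],
       [   0.   ,    0.   ,    0.   ,    1.   ]])}
top {'fovy': 42.411036324455196, 'cx': 322.2629010986814, 'cy': 196.95339963429305, 'world_from_camera': array([[  -0.049,    0.978,   -0.203,  282.066],
       [  -0.999,   -0.047,    0.012,  -14.292],
       [   0.002,    0.204,    0.979, 1321.219],
       [   0.   ,    0.   ,    0.   ,    1.   ]])}
wrist {'fovy': 68.8147782186764, 'cx': 317.9410402282028, 'cy': 197.70720694284412, 'world_from_camera': array([[  0.245,  -0.943,  -0.227,  90.38 ],
       [  0.97 ,   0.238,   0.058, 622.132],
       [ -0.001,  -0.234,   0.972, 385.712],
       [  0.   ,   0.   ,   0.   ,   1.   ]])}
{'t': 0.15, 'joints': array([ 1.217,  0.491,  1.559, -0.   ,  1.092, -0.106]), 'qvel': array([ 0.   ,  0.   , -0.   ,  0.001, -0.001,  0.001]), 'tau': array([  0.001, -61.29 , -25.827,   0.069,   0.047,  -0.   ]), 'eef_pos': array([153.261, 605.904, 404.327]), 'tcp_rot': array([-1.633,  1.57 , -1.881]), 'ft_force': array([ 0.665, -0.215, -0.402]), 'moment': array([-0.017, -0.001,  0.035]), 'opening': 1.0016092617150278}
```

View pics/scene0.png

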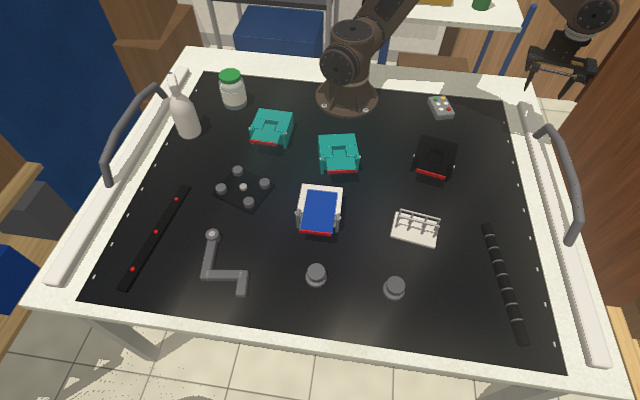

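View pics/top0.png

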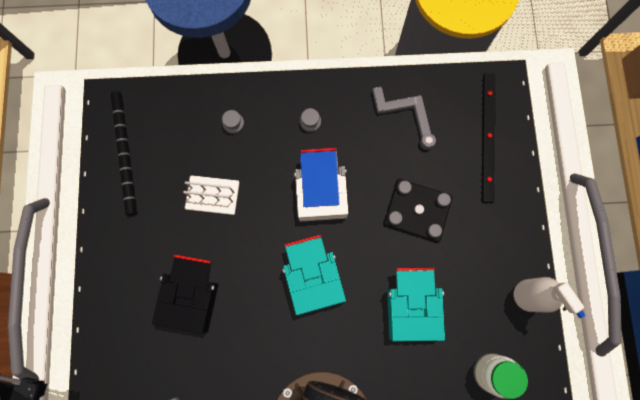

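The scene picture shows four rest-shaped things: turquoise at (270,127) and (338,152), black at (435,158), and a white one with the blue plate at (320,210). The white one is the rest meant, seen at (321,185) in the top view. The stand is at scene (415,228) and top (212,195). Next I'll crop both and measure.

```bash
cat >> h.py <<'E'
def ray(d,u,v):
    f=200/np.tan(np.radians(float(d['fovy']))/2); T=d['world_from_camera']
    c=np.array([(u-d['cx'])/f,-(v-d['cy'])/f,-1.]); return T[:3,3],T[:3,:3]@c
def onz(d,u,v,z):
    o,r=ray(d,u,v); return o+r*(z-o[2])/r[2]
def proj(d,p):
    f=200/np.tan(np.radians(float(d['fovy']))/2); T=d['world_from_camera']
    c=T[:3,:3].T@(np.asarray(p,float)-T[:3,3]); return np.array([d['cx']+f*c[0]/-c[2],d['cy']-f*c[1]/-c[2]])
def tri(d1,p1,d2,p2):
    o1,r1=ray(d1,*p1);o2,r2=ray(d2,*p2);r1/=np.linalg.norm(r1);r2/=np.linalg.norm(r2)
    s=np.linalg.lstsq(np.c_[r1,-r2],o2-o1,rcond=None)[0]
    a=o1+s[0]*r1;b=o2+s[1]*r2; return (a+b)/2,np.linalg.norm(a-b)
E
python3 - <<'E'
from h import *
np.set_printoptions(precision=1,suppress=True)
for n,box,sb in [('scene',(285,175,360,245),(385,200,445,255)),('top',(285,140,360,225),(175,165,250,220))]:
    d=dict(np.load(f'pics/{n}0.npz')); im=d['image']; hsv=cv2.cvtColor(im,cv2.COLOR_RGB2HSV)
    def sub(m,b):
        o=np.zeros_like(m);o[b[1]:b[3],b[0]:b[2]]=m[b[1]:b[3],b[0]:b[2]];return o
    blue=sub(cv2.inRange(hsv,(105,120,60),(130,255,255)),box)
    red=sub(cv2.inRange(hsv,(0,120,80),(8,255,255))|cv2.inRange(hsv,(172,120,80),(180,255,255)),box)
    wh=sub(cv2.inRange(hsv,(0,0,130),(180,70,255)),sb)
    for nm,m,z in [('blue',blue,68),('red',red,72),('stand',wh,12)]:
        pts=cv2.findNonZero(m); r=cv2.minAreaRect(pts)
        hull=cv2.convexHull(pts); ap=cv2.approxPolyDP(hull,3,True)[:,0]
        W=np.array([onz(d,u,v,z)[:2] for u,v in ap])
        print(n,nm,r,'\n',np.c_[ap,W], 'mean',onz(d,*r[0],z)[:2], np.linalg.norm(np.diff(np.r_[W,W[:1]],axis=0),axis=1))
    for b,nm in [(box,'r'),(sb,'s')]:
        x0,y0,x1,y1=b; cv2.imwrite(f'pics/{n}_{nm}.png',cv2.resize(im[y0-5:y1+5,x0-5:x1+5,::-1],None,fx=6,fy=6,interpolation=cv2.INTER_CUBIC))
a=cv2.imread('pics/scene_s.png');b=cv2.imread('pics/top_s.png');h=max(a.shape[0],b.shape[0])
pad=lambda i:cv2.copyMakeBorder(i,0,h-i.shape[0],0,0,0)
cv2.imwrite('pics/s.png',cv2.resize(np.hstack([pad(a),pad(b)]),(800,400)))
a=cv2.imread('pics/scene_r.png');b=cv2.imread('pics/top_r.png');h=max(a.shape[0],b.shape[0])
cv2.imwrite('pics/r.png',cv2.resize(np.hstack([pad(a),pad(b)]),(800,450)))
E
```

```text
scene blue ((319.1763000488281, 210.60403442382812), (32.616268157958984, 40.371185302734375), 8.746162414550781) 
 [[336.  193.  524.4  17.9]
 [332.  233.  660.7  22.9]
 [300.  228.  658.2 -65.5]
 [308.  190.  526.  -64.9]] mean [593.5 -21.9] [136.4  88.5 132.1  82.9]
scene red ((314.4737548828125, 232.22772216796875), (33.47024154663086, 3.32409930229187), 6.581944942474365) 
 [[331.  235.  669.6  21.1]
 [298.  229.  664.5 -69.8]] mean [667.8 -24.1] [91.1 91.1]
scene stand ((415.4065856933594, 227.4188232421875), (47.20711135864258, 30.4383487701416), 14.420774459838867) 
 [[440.  219.  531.3 333.9]
 [434.  247.  629.7 312. ]
 [390.  235.  609.  187.5]
 [395.  212.  526.3 200.2]
 [401.  208.  508.8 218. ]] mean [572.1 260.6] [100.7 126.2  83.6  25.  118. ]
top blue ((319.12615966796875, 178.3916015625), (54.013431549072266, 36.385894775390625), 86.18592071533203) 
 [[337.  204.  522.6 -65.2]
 [304.  206.  521.5  16.6]
 [300.  153.  658.2  21. ]
 [335.  151.  659.2 -67.6]] mean [589.9 -24.1] [ 81.8 136.8  88.7 136.6]
top red ((317.9956359863281, 149.4336395263672), (2.9933550357818604, 36.11981964111328), 86.18592071533203) 
 [[336.  148.  665.8 -70.4]
 [300.  151.  662.3  20.7]] mean [664.2 -24.8] [91.2 91.2]
top stand ((210.51220703125, 194.3902587890625), (53.4488639831543, 34.675506591796875), 6.340191841125488) 
 [[238.  181.  606.9 187.3]
 [233.  214.  520.1 201.5]
 [185.  208.  541.8 325. ]
 [185.  182.  610.9 325.3]
 [191.  175.  628.9 309.8]] mean [574.6 259.1] [ 87.9 125.4  69.1  23.9 124.5]
```

View pics/s.png

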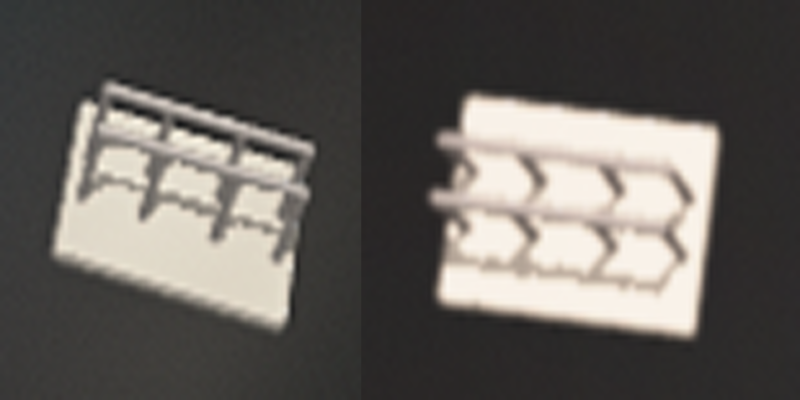

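View pics/r.png

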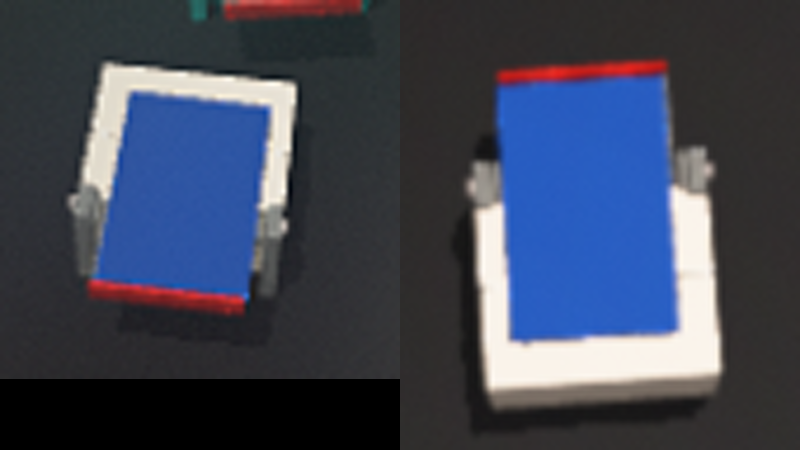

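The crops confirm it: a white deck with grey cheeks, the blue plate and a red lip away from the robot. The bay between the stand's two wire rows runs roughly along world y, with the stand yawed about -0.17. The plate's centre measures about (591,-23) with yaw near 0, and its size in mm fits. Next I'll plan the move to above the plate.

```bash
cat >> h.py <<'E'
from scipy.spatial.transform import Rotation as Ro
def cur():
    s=env.state(); return Ro.from_euler('xyz',s['tcp_rot']),np.array(s['eef_pos']),s
def frame(xa,ya):
    xa=np.array(xa,float);xa/=np.linalg.norm(xa);ya=np.array(ya,float);ya-=xa*(ya@xa);ya/=np.linalg.norm(ya)
    return Ro.from_matrix(np.c_[xa,ya,np.cross(xa,ya)])
def plan(Rt,pt,op,n=None,mx=45,mr=.16,R0=None,p0=None):
    R,p,s=cur()
    if R0 is not None:R,p=R0,p0
    rv=(R.inv()*Rt).as_rotvec(); d=np.array(pt)-p
    n=n or int(max(1,np.ceil(np.linalg.norm(d)/mx),np.ceil(np.linalg.norm(rv)/mr)))
    print('rows',n,'dist',np.linalg.norm(d).round(1),'ang',np.linalg.norm(rv).round(3))
    for i in range(n):
        Ri=R*Ro.from_rotvec(rv*i/n); sh=Ri.inv().apply(d/n)
        print(','.join(f'{x:g}' for x in sh.round(1)),',',','.join(f'{x:g}' for x in (rv/n).round(3)),f',{op},')
    return Rt,np.array(pt)
E
python3 - <<'E'
from h import *
np.set_printoptions(precision=3,suppress=True)
R,p,s=cur(); print(R.as_matrix(),p)
# look pose above the rest, jaw along world y; arc via waypoint
for sg in (1,-1):
    R1=frame([0,0,-1],[0,sg,0]); print((R.inv()*R1).as_rotvec())
R1=frame([0,0,-1],[0,-1,0]) 
E
```

```text
[[-0.     0.245  0.969]
 [-0.001  0.969 -0.245]
 [-1.    -0.001 -0.   ]] [153.261 605.904 404.327]
[-0.248 -0.     0.001]
[2.894 0.001 0.   ]
```

View pics/wrist0.png

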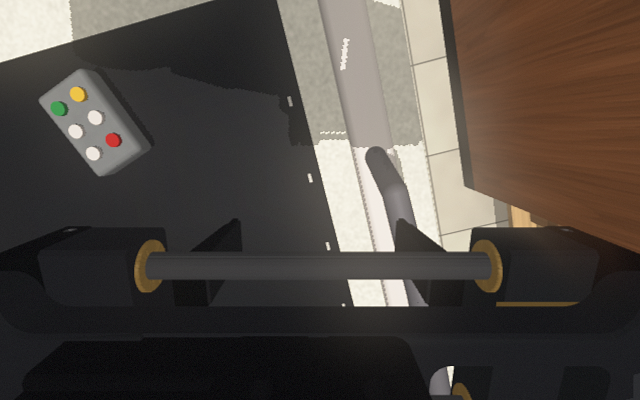

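```bash
python3 - <<'E'
from h import *
plan(frame([0,0,-1],[0,-1,0]),[520,-23,400],1)
E
```

```text
rows 19 dist 728.0 ang 2.894
0.2,-27.4,26.8 , 0.152,0,0 ,1,
0.2,-23,30.7 , 0.152,0,0 ,1,
0.2,-18,33.8 , 0.152,0,0 ,1,
0.2,-12.7,36.1 , 0.152,0,0 ,1,
0.2,-7.1,37.7 , 0.152,0,0 ,1,
0.2,-1.3,38.3 , 0.152,0,0 ,1,
0.2,4.5,38 , 0.152,0,0 ,1,
0.2,10.3,36.9 , 0.152,0,0 ,1,
0.2,15.7,34.9 , 0.152,0,0 ,1,
0.2,20.9,32.1 , 0.152,0,0 ,1,
0.2,25.5,28.6 , 0.152,0,0 ,1,
0.2,29.5,24.4 , 0.152,0,0 ,1,
0.2,32.9,19.6 , 0.152,0,0 ,1,
0.2,35.5,14.4 , 0.152,0,0 ,1,
0.2,37.3,8.9 , 0.152,0,0 ,1,
0.2,38.2,3.1 , 0.152,0,0 ,1,
0.2,38.2,-2.7 , 0.152,0,0 ,1,
0.2,37.4,-8.5 , 0.152,0,0 ,1,
0.2,35.6,-14.1 , 0.152,0,0 ,1,
```

Call:
{"fn": "jog_arm", "kwargs": {
  "deltas": [0, -27, 27, 0.15, 0, 0, 1, 0, -23, 31, 0.15, 0, 0, 1, 0, -18, 34, 0.15, 0, 0, 1, 0, -13, 36, 0.15, 0, 0, 1, 0, -7, 38, 0.15, 0, 0, 1, 0, -1, 38, 0.15, 0, 0, 1, 0, 4.5, 38, 0.15, 0, 0, 1, 0, 10, 37, 0.15, 0, 0, 1, 0, 16, 35, 0.15, 0, 0, 1, 0, 21, 32, 0.15, 0, 0, 0]
}}

```text
t: 1.4
eef_pos: [347.9, 264.4, 402.9]
tcp_rot: [-0.223, 1.568, -2.015]
ft_force: [-0.4, 0.1, 0.5]
opening: 0.942
```

```bash
python3 - <<'E'
from h import *
plan(frame([0,0,-1],[0,-1,0]),[520,-23,400],0)
E
```

```text
rows 9 dist 335.0 ang 1.35
0.4,25.7,27 , 0.15,0,-0 ,0,
0.4,29.4,22.8 , 0.15,0,-0 ,0,
0.4,32.5,18.2 , 0.15,0,-0 ,0,
0.4,34.8,13.1 , 0.15,0,-0 ,0,
0.3,36.4,7.8 , 0.15,0,-0 ,0,
0.3,37.1,2.2 , 0.15,0,-0 ,0,
0.3,37.1,-3.3 , 0.15,0,-0 ,0,
0.3,36.2,-8.8 , 0.15,0,-0 ,0,
0.3,34.4,-14.1 , 0.15,0,-0 ,0,
```

Call:
{"fn": "jog_arm", "kwargs": {
  "deltas": [0.4, 26, 27, 0.15, 0, 0, 0, 0.4, 29, 23, 0.15, 0, 0, 0, 0.4, 32.5, 18, 0.15, 0, 0, 0, 0.4, 35, 13, 0.15, 0, 0, 0, 0.3, 36, 8, 0.15, 0, 0, 0, 0.3, 37, 2, 0.15, 0, 0, 0, 0.3, 37, -3, 0.15, 0, 0, 0, 0.3, 36, -9, 0.15, 0, 0, 0, 0.3, 34, -14, 0.15, 0, 0, 0, 0, 0, 0, 0, 0, 0, 0]
}}

```text
t: 2.65
eef_pos: [518.3, -38.2, 399.6]
tcp_rot: [0.879, 1.568, -2.314]
ft_force: [-0.9, -0.5, -0.5]
opening: 0.005
```

```bash
python3 - <<'E'
from h import *
np.set_printoptions(precision=3,suppress=True)
d=snap('wrist','w1.png');print(cur()[1],env.state()['tcp_rot'],env.state()['joints'])
E
```

```text
[517.725 -37.225 399.561] [ 0.708  1.567 -2.481] [-0.199  0.347  1.822 -0.003  0.975  1.422]
```

View pics/w1.png

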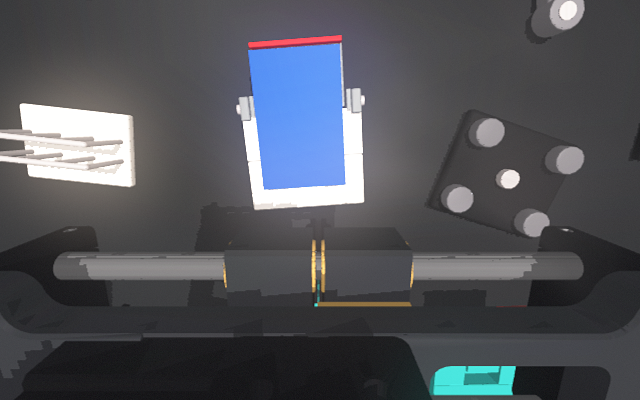

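The wrist view shows the white rest with the plate at (300,115), its lip at (295,42), and the stand base at (77,145). I'll refine both measurements here.

```bash
python3 - <<'E'
from h import *
np.set_printoptions(precision=1,suppress=True)
d=dict(np.load('pics/w1.npz')); im=d['image']; hsv=cv2.cvtColor(im,cv2.COLOR_RGB2HSV)
def sub(m,b):
    o=np.zeros_like(m);o[b[1]:b[3],b[0]:b[2]]=m[b[1]:b[3],b[0]:b[2]];return o
box=(230,25,375,215)
blue=sub(cv2.inRange(hsv,(105,120,60),(130,255,255)),box)
red=sub(cv2.inRange(hsv,(0,120,80),(8,255,255))|cv2.inRange(hsv,(172,120,80),(180,255,255)),box)
wh=sub(cv2.inRange(hsv,(0,0,200),(180,60,255)),(0,95,145,195))
def bestquad(m):
    c=max(cv2.findContours(m,cv2.RETR_EXTERNAL,cv2.CHAIN_APPROX_NONE)[0],key=cv2.contourArea)
    return cv2.approxPolyDP(cv2.convexHull(c),4,True)[:,0]
for nm,m,z in [('blue',blue,68),('red',red,72),('stand',wh,12)]:
    q=bestquad(m); W=np.array([onz(d,u,v,z)[:2] for u,v in q])
    L=np.roll(W,-1,0)-W
    print(nm,'\n',np.c_[q,W],'mean',W.mean(0),'len',np.linalg.norm(L,axis=1),'ang',np.degrees(np.arctan2(L[:,1],L[:,0])))
cv2.imwrite('pics/w1s.png',cv2.resize(im[90:200,0:150,::-1],None,fx=5,fy=5,interpolation=cv2.INTER_CUBIC))
E
```

```text
blue 
 [[339.   44.  661.3 -66.5]
 [344.  183.  522.9 -67.4]
 [264.  188.  521.8  20.2]
 [248.   50.  660.4  22.8]] mean [591.6 -22.7] len [138.4  87.6 138.6  89.4] ang [-179.6   90.7    1.1  -89.4]
red 
 [[341.   35.  668.1 -68.4]
 [337.   41.  663.1 -64.4]
 [248.   45.  663.8  21.5]] mean [665.  -37.1] len [ 6.4 85.9 90. ] ang [141.5  89.5 -87.3]
stand 
 [[  0.  133.  596.  349.1]
 [ 23.  103.  629.3 310.7]
 [129.  115.  609.2 186.4]
 [134.  183.  525.6 197.1]
 [ 29.  175.  542.6 328.4]
 [  0.  160.  563.3 359.3]] mean [577.7 288.5] len [ 50.9 125.9  84.3 132.4  37.2  34.3] ang [-49.  -99.2 172.7  82.6  56.3 -17.4]
```

View pics/w1s.png

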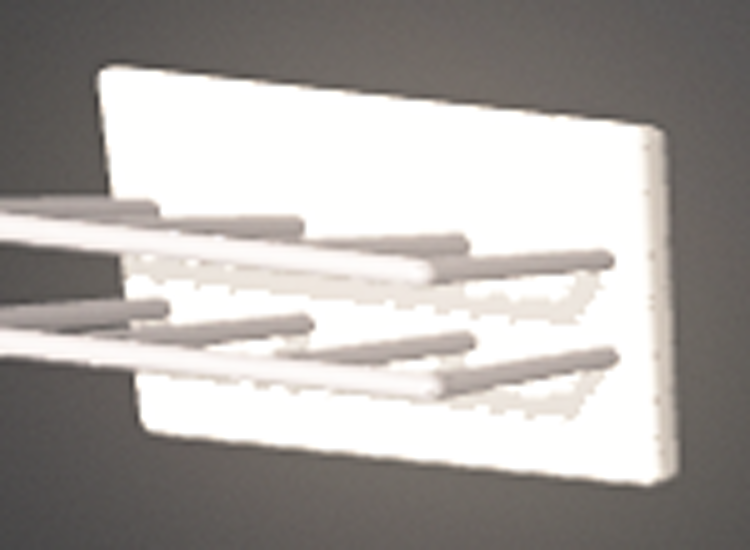

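```bash
python3 - <<'E'
from h import *
plan(frame([0,0,-1],[0,-1,0]),[650.5,-22.7,290],0)
E
```

```text
rows 4 dist 172.8 ang 0.048
27.3,-5.3,-33.1 , -0.012,0.001,-0.001 ,0,
27.3,-4.9,-33.1 , -0.012,0.001,-0.001 ,0,
27.3,-4.5,-33.1 , -0.012,0.001,-0.001 ,0,
27.4,-4,-33.2 , -0.012,0.001,-0.001 ,0,
```

Call:
{"fn": "jog_arm", "kwargs": {
  "deltas": [27, -5, -33, -0.012, 0, 0, 0, 27, -5, -33, -0.012, 0, 0, 0, 27, -4.5, -33, -0.012, 0, 0, 0, 27, -4, -33, -0.012, 0, 0, 0, 0, 0, 0, 0, 0, 0, 0]
}}

```text
t: 3.32
eef_pos: [651.2, -16.6, 288.7]
tcp_rot: [0.458, 1.567, -2.669]
ft_force: [-1.0, -0.2, -0.6]
opening: 0.006
```

```bash
python3 - <<'E'
from h import *
np.set_printoptions(precision=3,suppress=True)
R1,p1=plan(frame([0,0,-1],[0,-1,0]),[650.5,-22.7,261],0)
print(env.state()['eef_pos'],env.state()['ft_force'])
E
```

```text
rows 1 dist 28.4 ang 0.015
27.7,6,0.6 , 0.015,0.003,-0.002 ,0,
[651.153 -16.622 288.721] [-1.026 -0.233 -0.571]
```

Call:
{"fn": "jog_arm", "kwargs": {
  "deltas": [13, 3, 0, 0.015, 0, 0, 0, 12, 3, 0.5, 0, 0, 0, 0, 0, 0, 0, 0, 0, 0, 0]
}}

```text
t: 3.7
eef_pos: [648.7, -21.8, 263.8]
tcp_rot: [0.515, 1.567, -2.625]
ft_force: [-0.1, -0.0, -0.1]
opening: 0.002
```

```bash
python3 - <<'E'
from h import *
# arc rows
s=37; h=np.array([603.5,64])
th=np.r_[0,np.linspace(.05,1.0,9)]
P=np.c_[h[0]+s*np.cos(th)+4*np.sin(th)+10, 190+h[1]-s*np.sin(th)+4*np.cos(th)]
print(P.round(1)); print(np.diff(P,axis=0).round(1)); print(cur()[1],env.state()['tcp_rot'])
E
```

```text
[[650.5 258. ]
 [650.7 256.1]
 [650.6 251.7]
 [650.1 247.3]
 [649.1 243.1]
 [647.5 238.9]
 [645.5 235. ]
 [643.  231.3]
 [640.1 228. ]
 [636.9 225. ]]
[[ 0.2 -1.9]
 [-0.  -4.4]
 [-0.5 -4.4]
 [-1.  -4.3]
 [-1.5 -4.1]
 [-2.  -3.9]
 [-2.5 -3.7]
 [-2.9 -3.3]
 [-3.3 -3. ]]
[648.66364722 -21.83707667 263.79654406] [ 0.51527902  1.5673157  -2.6250283 ]
```

Call:
{"fn": "jog_arm", "kwargs": {
  "deltas": [4, 1, -2, 0, 0, 0, 0, 4, 0, 0, 0, 0, 0, 0, 4.4, 0, 0, 0, 0, 0, 0, 4.4, 0, 0.5, 0, 0, 0, 0]
}}

```text
t: 4.2
eef_pos: [650.1, -23.3, 248.0]
tcp_rot: [1.439, 1.569, -1.701]
ft_force: [-1.1, 0.6, 1.6]
opening: 0.005
```

```bash
python3 - <<'E'
from h import *
snap('scene','s2.png');d=snap('scene','s2.png')
cv2.imwrite('pics/s2c.png',cv2.resize(d['image'][120:270,230:400,::-1],None,fx=4,fy=4))
print(cur()[1],env.state()['ft_force'])
E
```

```text
[650.0112868  -23.22015098 247.58757029] [ 0.52069648  0.54298263 -0.36232472]
```

View pics/s2c.png

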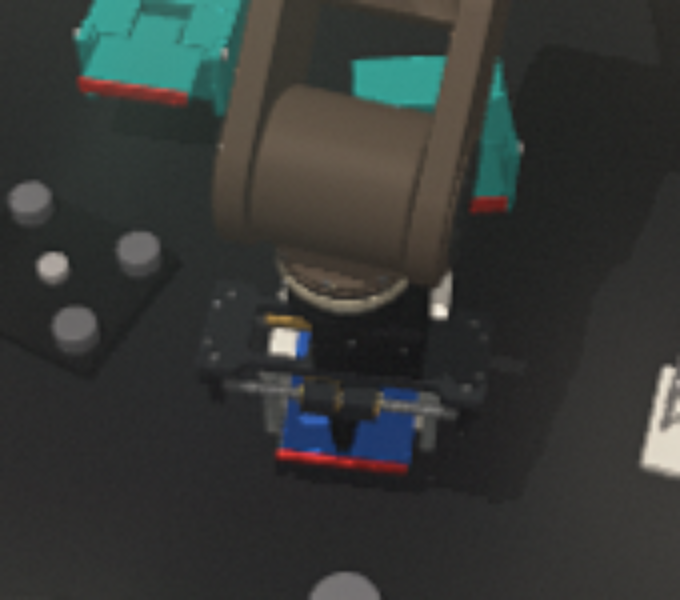

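In the crop the fingertip rests on the plate near the lip, centred at about (345,440), and the lip is starting to dip. I'll continue the arc.

Call:
{"fn": "jog_arm", "kwargs": {
  "deltas": [4.4, 0, 1, 0, 0, 0, 0, 4.2, 0, 1.5, 0, 0, 0, 0, 4, 0, 2, 0, 0, 0, 0, 3.8, 0, 2.5, 0, 0, 0, 0, 3.5, 0, 3, 0, 0, 0, 0]
}}

```text
t: 4.92
eef_pos: [639.7, -23.3, 226.8]
tcp_rot: [1.863, 1.568, -1.278]
ft_force: [0.9, -0.2, 1.6]
opening: 0.005
```

```bash
python3 - <<'E'
from h import *
d=snap('scene','s3.png')
cv2.imwrite('pics/s3c.png',cv2.resize(d['image'][150:270,260:390,::-1],None,fx=5,fy=5))
print(cur()[1],env.state()['ft_force'])
E
```

```text
[639.28698537 -23.32725864 226.29717731] [ 0.35004748 -0.33152581  0.6334399 ]
```

View pics/s3c.png

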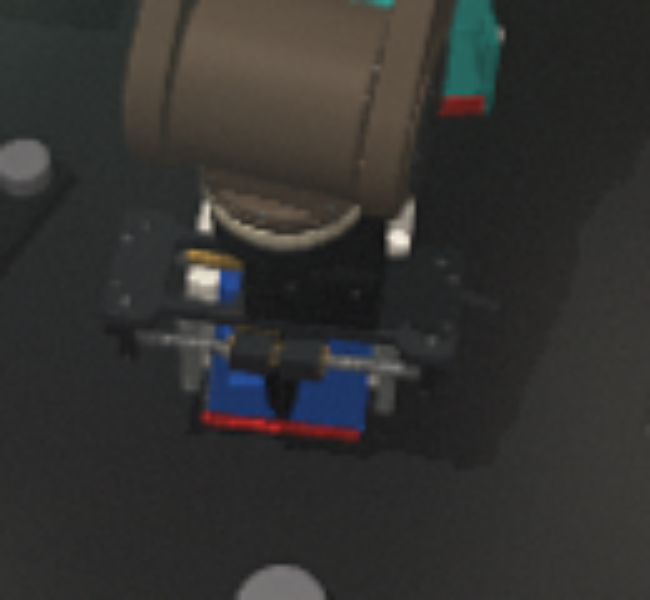

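Call:
{"fn": "jog_arm", "kwargs": {
  "deltas": [3.2, 0, 3, 0, 0, 0, 0, 2.5, 0, 3, 0, 0, 0, 0]
}}

```text
t: 5.22
eef_pos: [634.4, -23.4, 222.1]
tcp_rot: [2.751, 1.563, -0.389]
ft_force: [8.9, 2.8, 20.8]
opening: 0.002
```

```bash
python3 - <<'E'
from h import *
d=snap('scene','s4.png'); im=d['image']
hsv=cv2.cvtColor(im,cv2.COLOR_RGB2HSV)
red=cv2.inRange(hsv,(0,120,80),(8,255,255))|cv2.inRange(hsv,(172,120,80),(180,255,255))
v,u=np.nonzero(red[220:250,290:345]); print('red px',u.mean()+290,v.mean()+220)
for th in (.6,.7,.8,.9,1.,1.05):
    c,s=np.cos(th),np.sin(th); print(th,[proj(d,[603.5+x*c+z*s,-22.7,64-x*s+z*c]).round(1) for x,z in((60,8),(65,8),(65,0))])
print(cur()[1],env.state()['ft_force'])
E
```

```text
red px 315.8448275862069 233.81034482758622
0.6 [array([315.5, 235.6]), array([315.3, 237.4]), array([315.5, 237.2])]
0.7 [array([315.6, 235.7]), array([315.4, 237.4]), array([315.7, 236.9])]
0.8 [array([315.8, 235.5]), array([315.6, 237.2]), array([315.9, 236.4])]
0.9 [array([316. , 235.1]), array([315.8, 236.7]), array([316.2, 235.7])]
1.0 [array([316.2, 234.5]), array([316.1, 236. ]), array([316.4, 234.8])]
1.05 [array([316.3, 234.1]), array([316.2, 235.6]), array([316.6, 234.3])]
[634.31268751 -23.39089761 222.31123132] [ 6.90842809  1.74905198 13.94686079]
```

The force jumped to 21 N, so the leaf is at its stop (about 1.05 rad). I'll back off along the plate's normal, then up.

Call:
{"fn": "jog_arm", "kwargs": {
  "deltas": [-4, 0, -7, 0, 0, 0, 0, -15, 0, -20, 0, 0, 0, 0, -40, 0, -20, 0, 0, 0, 0, -50, 0, -10, 0, 0, 0, 0.5, -50, 0, 0, 0, 0, 0, 0.5, -40, 0, 0, 0, 0, 0, 0.5]
}}

```text
t: 6.02
eef_pos: [692.0, -22.8, 422.2]
tcp_rot: [0.239, 1.565, -2.902]
ft_force: [-0.1, 0.0, -1.0]
opening: 0.262
```

```bash
python3 - <<'E'
from h import *
d=snap('scene','s5.png'); im=d['image']
cv2.imwrite('pics/s5c.png',cv2.resize(d['image'][150:270,260:390,::-1],None,fx=5,fy=5))
print(cur()[1])
# grasp pose
th=1.05; hx,hy=603.5,-22.7
ex=np.array([np.cos(th),0,-np.sin(th)]); n=np.array([np.sin(th),0,np.cos(th)])
h=np.array([hx,hy,64.])
G=h+ex*(-78+20)+n*2   # ~20mm in from the raised end (plate slid ~2mm to the lip)
print('raised end',h-78*ex,'G',G)
for sg in (1,-1):
    R=frame(ex,sg*n); print(sg,(cur()[0].inv()*R).magnitude(), 'TCP',G-171*ex,'pre',G-171*ex-70*ex)
E
```

```text
[692.14423753 -22.79268377 427.85561679]
raised end [564.68945826 -22.7        131.6590116 ] G [576.37572567 -22.7        115.30568918]
1 1.635470275687551 TCP [491.29107648 -22.7        263.63506076] pre [456.46110313 -22.7        324.35468655]
-1 1.6378283961213578 TCP [491.29107648 -22.7        263.63506076] pre [456.46110313 -22.7        324.35468655]
```

View pics/s5c.png

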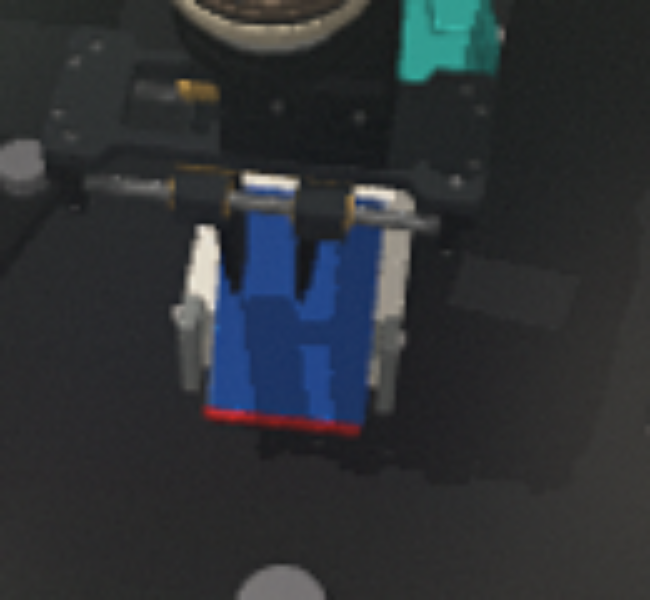

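In the crop the plate stands well tipped on the leaf, lip at (280,420), raised end at about (310,185), with the fingers clear of it. Next is the pre-grasp pose in line with the plate.

```bash
python3 - <<'E'
from h import *
th=1.05; ex=np.array([np.cos(th),0,-np.sin(th)]); n=np.array([np.sin(th),0,np.cos(th)])
plan(frame(ex,n),[450,-22.7,390],0.4)
E
```

```text
rows 11 dist 245.1 ang 1.635
3.4,-0,22 , -0.139,0.037,0.037 ,0.4,
2.5,-3.2,21.9 , -0.139,0.037,0.037 ,0.4,
1.5,-6.3,21.3 , -0.139,0.037,0.037 ,0.4,
0.5,-9.2,20.3 , -0.139,0.037,0.037 ,0.4,
-0.6,-11.9,18.8 , -0.139,0.037,0.037 ,0.4,
-1.8,-14.4,16.9 , -0.139,0.037,0.037 ,0.4,
-2.9,-16.5,14.7 , -0.139,0.037,0.037 ,0.4,
-4.1,-18.2,12.1 , -0.139,0.037,0.037 ,0.4,
-5.2,-19.6,9.3 , -0.139,0.037,0.037 ,0.4,
-6.2,-20.4,6.3 , -0.139,0.037,0.037 ,0.4,
-7.1,-20.9,3.2 , -0.139,0.037,0.037 ,0.4,
```

Call:
{"fn": "jog_arm", "kwargs": {
  "deltas": [3, 0, 22, -0.139, 0.037, 0.037, 0.4, 2.5, -3, 22, -0.139, 0.037, 0.037, 0.4, 1.5, -6, 21, -0.139, 0.037, 0.037, 0.4, 0.5, -9, 20, -0.139, 0.037, 0.037, 0.4, -0.6, -12, 19, -0.139, 0.037, 0.037, 0.4, -2, -14, 17, -0.139, 0.037, 0.037, 0.4, -3, -16.5, 15, -0.139, 0.037, 0.037, 0.4, -4, -18, 12, -0.139, 0.037, 0.037, 0.4, -5, -20, 9, -0.139, 0.037, 0.037, 0.4, -6, -20, 6, -0.139, 0.037, 0.037, 0.4]
}}

```text
t: 7.32
eef_pos: [466.9, -27.2, 389.5]
tcp_rot: [1.618, 1.085, -0.062]
ft_force: [-0.4, 0.8, 1.0]
opening: 0.399
```

```bash
python3 - <<'E'
from h import *
th=1.05; ex=np.array([np.cos(th),0,-np.sin(th)]); n=np.array([np.sin(th),0,np.cos(th)])
G=np.array([603.5,-22.7,64])-58*ex+2*n
print(cur()[1],env.state()['joints'].round(3))
plan(frame(ex,n),G-(171+100)*ex,0.4)
snap('top','t6.png');snap('scene','s6.png')
E
```

```text
[466.87966083 -27.15274348 389.54575566] [-0.212  0.248  2.044  0.192  0.375 -0.265]
rows 2 dist 46.9 ang 0.111
11.3,-20.5,-0.5 , -0.051,0.015,0.017 ,0.4,
11,-20.6,-1.3 , -0.051,0.015,0.017 ,0.4,
```

View pics/s6.png

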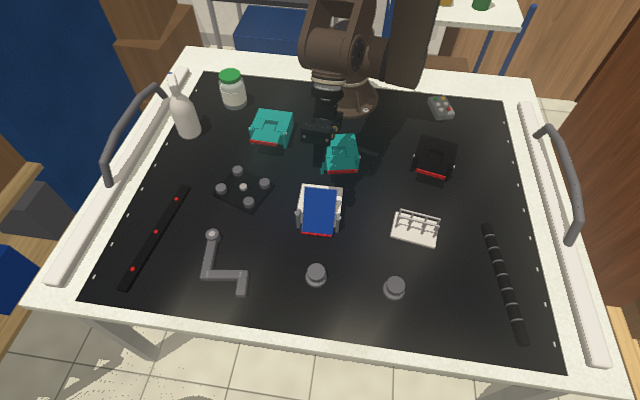

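```bash
python3 - <<'E'
from h import *
np.set_printoptions(precision=1,suppress=True)
D={}
for n,f,box in [('scene','s6',(285,175,360,245)),('top','t6',(285,140,360,225))]:
    d=dict(np.load(f'pics/{f}.npz')); D[n]=d; im=d['image']; hsv=cv2.cvtColor(im,cv2.COLOR_RGB2HSV)
    m=cv2.inRange(hsv,(105,120,40),(130,255,255));o=np.zeros_like(m);x0,y0,x1,y1=box;o[y0:y1,x0:x1]=m[y0:y1,x0:x1]
    ap=cv2.approxPolyDP(cv2.convexHull(cv2.findNonZero(o)),3,True)[:,0]; print(n,ap.tolist())
    th=1.05; ex=np.array([np.cos(th),0,-np.sin(th)]); nn=np.array([np.sin(th),0,np.cos(th)]);h=np.array([603.5,-22.7,64])
    print('expect end corners',[proj(d,h-80*ex+4*nn+[0,y,0]) for y in(45,-45)],'lip end',[proj(d,h+60*ex+4*nn+[0,y,0]) for y in(45,-45)])
    cv2.imwrite(f'pics/{f}c.png',cv2.resize(im[y0:y1,x0:x1,::-1],None,fx=5,fy=5))
E
```

```text
scene [[336, 190], [332, 234], [302, 230], [305, 187]]
expect end corners [array([337. , 190.8]), array([304.3, 186.8])] lip end [array([332. , 235.5]), array([301.1, 231.4])]
top [[309, 183], [302, 178], [302, 168], [308, 169]]
expect end corners [array([299.9, 181.9]), array([337.9, 180.1])] lip end [array([300.7, 166.8]), array([334.9, 165.2])]
```

View pics/t6c.png

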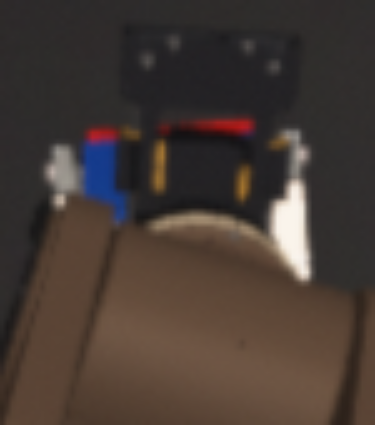

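The plate's corners in the scene view match the 60° tip prediction within about 1 px. Going to the pre-grasp.

Call:
{"fn": "jog_arm", "kwargs": {
  "deltas": [11, -20, -0.5, -0.05, 0.015, 0.017, 0.4, 11, -20, -1, -0.05, 0.015, 0.017, 0.4, 0, 0, 0, 0, 0, 0, 0.4]
}}

```text
t: 7.8
eef_pos: [443.1, -23.0, 350.8]
tcp_rot: [1.584, 1.052, -0.001]
ft_force: [-0.2, 0.3, 0.8]
opening: 0.401
```

```bash
python3 - <<'E'
from h import *
th=1.05; ex=np.array([np.cos(th),0,-np.sin(th)]); n=np.array([np.sin(th),0,np.cos(th)])
G=np.array([603.5,-22.7,64])-58*ex+2*n
print(cur()[1],env.state()['joints'].round(3))
plan(frame(ex,n),G-(171+60)*ex,0.4)
plan(frame(ex,n),G-(171)*ex,0.4)
E
```

```text
[443.08989202 -23.04155075 350.77236415] [-0.221  0.279  2.15   0.491  0.231 -0.657]
rows 1 dist 39.6 ang 0.015
39.6,-1.5,-0.3 , -0.015,0.001,0.002 ,0.4,
rows 3 dist 99.6 ang 0.015
33.2,-0.4,-0.1 , -0.005,0,0.001 ,0.4,
33.2,-0.5,-0.1 , -0.005,0,0.001 ,0.4,
33.2,-0.5,-0.1 , -0.005,0,0.001 ,0.4,
```

Call:
{"fn": "jog_arm", "kwargs": {
  "deltas": [20, -0.5, 0, -0.01, 0, 0, 0.4, 20, -0.5, 0, 0, 0, 0, 0.4]
}}

```text
t: 8.05
eef_pos: [464.7, -23.2, 317.0]
tcp_rot: [1.584, 1.049, -0.001]
ft_force: [0.6, 0.4, -0.6]
opening: 0.402
```

```bash
python3 - <<'E'
from h import *
th=1.05; ex=np.array([np.cos(th),0,-np.sin(th)]); n=np.array([np.sin(th),0,np.cos(th)])
G=np.array([603.5,-22.7,64])-58*ex+2*n
print(cur()[1],env.state()['joints'].round(3))
plan(frame(ex,n),G-(171)*ex,0.4)
E
```

```text
[464.7162116  -23.15752989 317.04298278] [-0.21   0.367  2.14   0.708  0.16  -0.87 ]
rows 2 dist 59.7 ang 0.014
29.8,-1.8,-0.2 , -0.007,0,-0.001 ,0.4,
29.8,-1.8,-0.2 , -0.007,0,-0.001 ,0.4,
```

j5 is closing on the wrist singularity at this tilt. I'll make the tool 0.17 rad steeper, pivoted about the lip, so that closing swings the plate up about the lip. I'll also open wider.

```bash
cat >> h.py <<'E'
def gp(th2,dback,depth=20):
    th=1.05; ex=np.array([np.cos(th),0,-np.sin(th)]); n=np.array([np.sin(th),0,np.cos(th)])
    B=np.array([603.5,-22.7,64])+60*ex+2*n
    e2=np.array([np.cos(th2),0,-np.sin(th2)]); n2=np.array([np.sin(th2),0,np.cos(th2)])
    return frame(e2,n2), B-(140-depth)*e2-(171+dback)*e2
E
python3 - <<'E'
from h import *
R,p=gp(1.22,75); print(p); a=plan(R,p,.8); R2,p2=gp(1.22,0); print(p2);plan(R2,p2,.8,R0=R,p0=p,mx=25)
E
```

```text
[509.31476617 -22.7        356.66011297]
rows 2 dist 59.7 ang 0.172
-6.1,29.2,-0.6 , -0.007,-0,-0.086 ,0.8,
-8.5,28.6,-0.4 , -0.007,-0,-0.086 ,0.8,
[535.08819715 -22.7        286.22766125]
rows 3 dist 75.0 ang 0.0
25,0,0 , 0,0,0 ,0.8,
25,0,0 , 0,0,0 ,0.8,
25,0,0 , 0,0,0 ,0.8,
```

Call:
{"fn": "jog_arm", "kwargs": {
  "deltas": [-30, 0, 0, 0, 0, 0, 0.8, 9, 29, -0.6, 0, 0, -0.086, 0.8, 6, 29, -0.5, -0.01, 0, -0.086, 0.8, 0, 0, 0, 0, 0, 0, 0.8, 0, 0, 0, 0, 0, 0, 0.8]
}}

```text
t: 8.68
eef_pos: [511.7, -24.0, 358.4]
tcp_rot: [1.589, 1.222, -0.009]
ft_force: [0.3, 0.6, -0.3]
opening: 0.79
```

```bash
python3 - <<'E'
from h import *
print(cur()[1],env.state()['joints'].round(3),env.state()['opening'])
R,p=gp(1.22,40);plan(R,p,.8,mx=25)
R,p=gp(1.22,0);plan(R,p,.8,mx=25)
E
```

```text
[511.71063499 -24.00282476 358.44485935] [-0.186  0.361  1.956  0.129  0.485 -0.262] 0.7895546344452892
rows 2 dist 36.0 ang 0.027
17.9,-1.4,-0.7 , -0.014,0.002,0.001 ,0.8,
17.9,-1.4,-0.7 , -0.014,0.002,0.001 ,0.8,
rows 4 dist 75.9 ang 0.027
19,-0.7,-0.4 , -0.007,0.001,0 ,0.8,
19,-0.7,-0.4 , -0.007,0.001,0 ,0.8,
19,-0.7,-0.3 , -0.007,0.001,0 ,0.8,
19,-0.7,-0.3 , -0.007,0.001,0 ,0.8,
```

j5 is fine at 0.485. Approaching.

Call:
{"fn": "jog_arm", "kwargs": {
  "deltas": [19, -1, -0.5, -0.01, 0, 0, 0.8, 19, -1, -0.5, -0.01, 0, 0, 0.8, 19, -0.5, 0, 0, 0, 0, 0.8]
}}

```text
t: 9.05
eef_pos: [527.2, -23.1, 303.9]
tcp_rot: [1.57, 1.218, -0.013]
ft_force: [0.6, -0.4, 0.4]
opening: 0.801
```

```bash
python3 - <<'E'
from h import *
print(cur()[1],env.state()['joints'].round(3),env.state()['ft_force'])
R,p=gp(1.22,0);plan(R,p,.8,mx=25)
d=snap('scene','s7.png')
cv2.imwrite('pics/s7c.png',cv2.resize(d['image'][100:250,230:400,::-1],None,fx=4,fy=4))
E
```

```text
[527.17385274 -23.1022517  303.88362715] [-0.178  0.463  1.975  0.162  0.359 -0.306] [ 0.62128613 -0.4203866   0.39959438]
rows 1 dist 19.4 ang 0.013
19.3,1.3,-0.5 , -0.012,0.005,-0.002 ,0.8,
```

View pics/s7c.png

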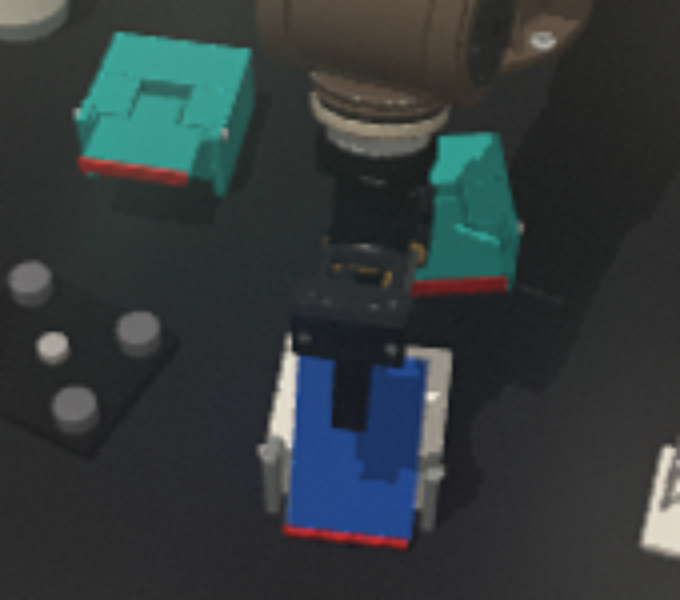

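The front finger lies over the plate at (350,400), centred across its width. I'll go in fully, then close.

Call:
{"fn": "jog_arm", "kwargs": {
  "deltas": [10, 0.5, 0, 0, 0, 0, 0.8, 10, 0.8, -0.5, -0.01, 0, 0, 0.8, 0, 0, 0, 0, 0, 0, 0.6, 0, 0, 0, 0, 0, 0, 0.4, 0, 0, 0, 0, 0, 0, 0.2, 0, 0, 0, 0, 0, 0, 0, 0, 0, 0, 0, 0, 0, 0, 0, 0, 0, 0, 0, 0, 0]
}}

```text
t: 10.1
eef_pos: [534.8, -22.8, 284.1]
tcp_rot: [1.562, 1.218, -0.014]
ft_force: [-0.1, 0.5, -0.4]
opening: 0.228
```

```bash
python3 - <<'E'
from h import *
print(cur()[1],env.state()['joints'].round(3),env.state()['ft_force'],env.state()['opening'])
d=snap('scene','s8.png')
cv2.imwrite('pics/s8c.png',cv2.resize(d['image'][100:250,230:400,::-1],None,fx=4,fy=4))
E
```

```text
[534.84423453 -22.75134942 284.07086603] [-0.174  0.503  1.973  0.175  0.321 -0.326] [-0.06970817  0.45670146 -0.4060932 ] 0.2283792299003494
```

View pics/s8c.png

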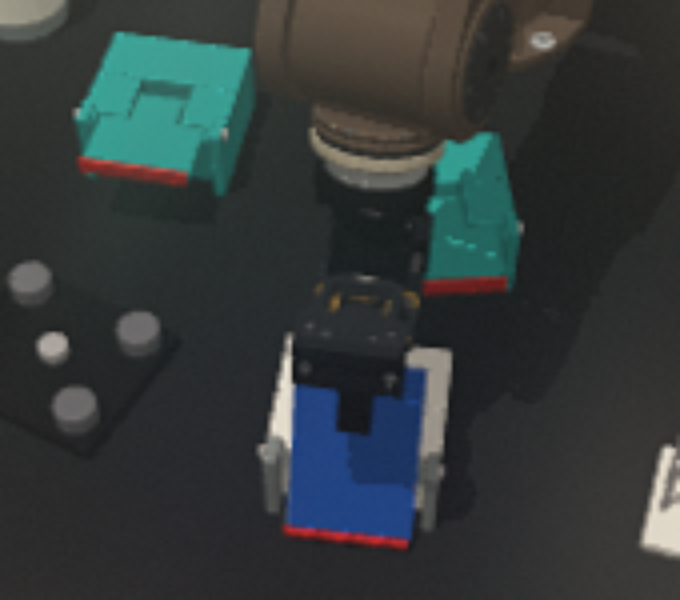

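Still closing (opening 0.23). A few more rows shut.

Call:
{"fn": "jog_arm", "kwargs": {
  "deltas": [0, 0, 0, 0, 0, 0, 0, 0, 0, 0, 0, 0, 0, 0, 0, 0, 0, 0, 0, 0, 0, 0, 0, 0, 0, 0, 0, 0]
}}

```text
t: 10.65
eef_pos: [534.8, -22.8, 284.2]
tcp_rot: [1.561, 1.218, -0.014]
ft_force: [0.3, -0.6, 0.0]
opening: 0.038
```

```bash
python3 - <<'E'
from h import *
print(cur()[1],env.state()['ft_force'],env.state()['opening'])
d=snap('scene','s9.png')
cv2.imwrite('pics/s9c.png',cv2.resize(d['image'][100:250,230:400,::-1],None,fx=4,fy=4))
E
```

```text
[534.81202059 -22.76398599 284.17593135] [ 0.27599302 -0.62082338  0.01963417] 0.03831828878156451
```

View pics/s9c.png

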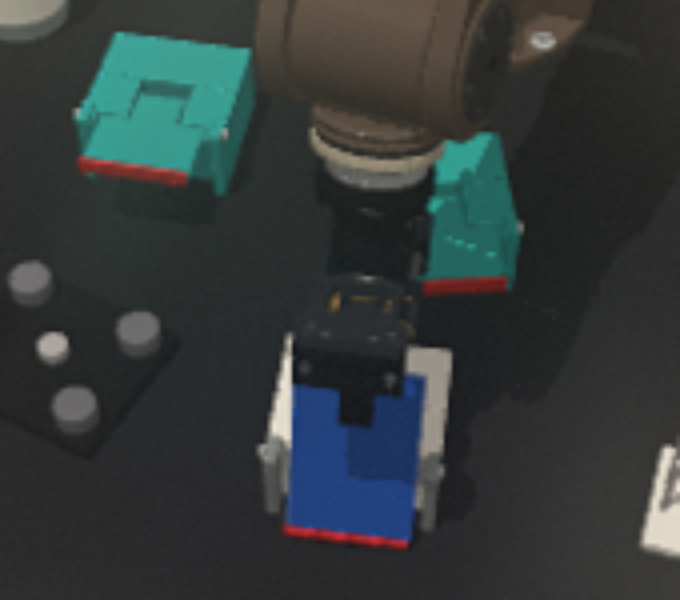

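It is gripped: the opening of 3.6 mm matches the 4 mm plate, which has swung steeper as intended. I'll lift along its own length.

Call:
{"fn": "jog_arm", "kwargs": {
  "deltas": [-8, 0, 0, 0, 0, 0, 0, -15, 0, 0, 0, 0, 0, 0, -25, 0, 0, 0, 0, 0, 0, -30, 0, 0, 0, 0, 0, 0, -40, 0, 0, 0, 0, 0, 0]
}}

```text
t: 11.32
eef_pos: [492.0, -22.1, 398.5]
tcp_rot: [1.563, 1.223, -0.013]
ft_force: [0.4, -0.2, -1.3]
opening: 0.042
```

```bash
python3 - <<'E'
from h import *
print(cur()[1],env.state()['ft_force'],env.state()['opening'],env.state()['joints'].round(3))
# hover target over stand for look: tool down, jaw y along stand x (yaw -0.165)
a=-0.165
R=frame([0,0,-1],[np.cos(a),np.sin(a),0]); 
# plate clear; TCP z so plate bottom (approx 291 below TCP) > 73+30
plan(R,[575.5,257,440],0)
d=snap('scene','s10.png')
cv2.imwrite('pics/s10c.png',cv2.resize(d['image'][60:260,230:460,::-1],None,fx=3,fy=3))
E
```

```text
[492.01544452 -22.11594983 398.53042743] [ 0.40879014 -0.23753144 -1.28867309] 0.04202979838554661 [-0.189  0.278  1.951  0.11   0.572 -0.266]
rows 7 dist 294.3 ang 0.383
-1.7,13.1,-39.9 , 0.023,-0.004,-0.05 ,0,
-2.4,12,-40.2 , 0.023,-0.004,-0.05 ,0,
-3.2,11,-40.5 , 0.023,-0.004,-0.05 ,0,
-3.8,9.9,-40.7 , 0.023,-0.004,-0.05 ,0,
-4.4,8.8,-40.9 , 0.023,-0.004,-0.05 ,0,
-5,7.6,-41 , 0.023,-0.004,-0.05 ,0,
-5.5,6.4,-41.2 , 0.023,-0.004,-0.05 ,0,
```

View pics/s10c.png

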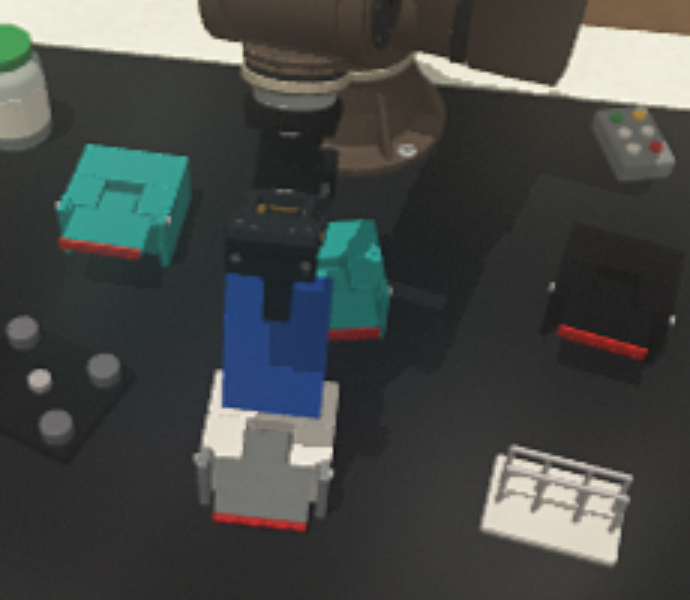

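Call:
{"fn": "jog_arm", "kwargs": {
  "deltas": [-3, 13, -40, 0.023, -0.004, -0.05, 0, -4, 12, -40, 0.023, -0.004, -0.05, 0, -5, 11, -40.5, 0.023, -0.004, -0.05, 0, -4, 10, -41, 0.023, -0.004, -0.05, 0, -4, 9, -41, 0.023, -0.004, -0.05, 0, -5, 8, -41, 0.023, -0.004, -0.05, 0, -5, 7, -30, 0.023, -0.004, -0.05, 0, 0, 0, 0, 0, 0, 0, 0]
}}

```text
t: 12.38
eef_pos: [571.7, 253.3, 458.6]
tcp_rot: [0.658, 1.565, -1.092]
ft_force: [-1.1, -0.8, -0.8]
opening: 0.039
```

```bash
python3 - <<'E'
from h import *
print(cur()[1],env.state()['opening'],env.state()['joints'].round(3)); print(cur()[0].as_matrix().round(3))
a=-0.165
plan(frame([0,0,-1],[np.cos(a),np.sin(a),0]),[575.5,257,440],0)
snap('scene','s11.png'); snap('top','t11.png');snap('wrist','w11.png')
a=cv2.imread('pics/s11.png')[120:280,340:480];b=cv2.imread('pics/t11.png')[120:280,150:290]
cv2.imwrite('pics/st11.png',cv2.resize(np.hstack([a,b]),(800,457)))
E
```

```text
[571.6914544  253.26941332 458.59095669] 0.03913235982759272 [ 0.312  0.445  1.488 -0.007  1.208  0.493]
[[ 0.003  0.984 -0.178]
 [-0.006 -0.178 -0.984]
 [-1.     0.004  0.005]]
rows 1 dist 19.3 ang 0.015
18.6,3,-4.4 , -0.014,0.005,-0.004 ,0,
```

View pics/st11.png

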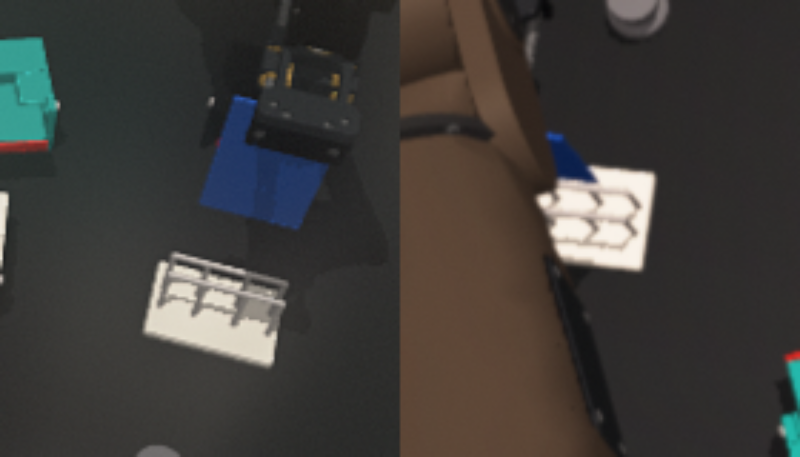

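View pics/w11.png

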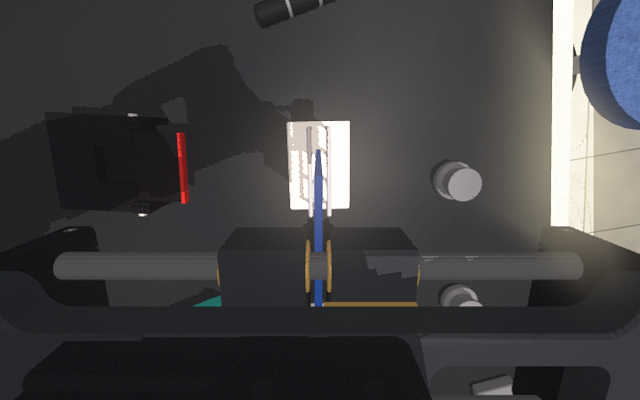

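The wrist view shows the plate edge-on at (318,200), lying along the bay between the two wire rails (about 310 and 328, rows 125–215). I'll enlarge and measure this.

```bash
python3 - <<'E'
from h import *
im=cv2.imread('pics/w11.png'); cv2.imwrite('pics/w11c.png',cv2.resize(im[110:240,270:370],None,fx=6,fy=4.6,interpolation=cv2.INTER_CUBIC))
E
```

```text
(no output)
```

View pics/w11c.png

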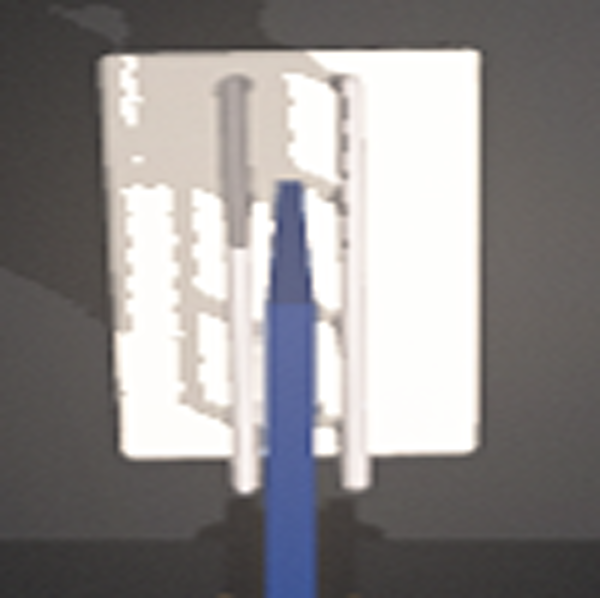

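```bash
python3 - <<'E'
from h import *
np.set_printoptions(precision=1,suppress=True)
d=dict(np.load('pics/w11.npz'))
c=lambda u,v:(270+u/6,110+v/4.6)
P={k:onz(d,*c(*q),70) for k,q in dict(LF=(233,76),LN=(246,492),RF=(347,76),RN=(356,492)).items()}
for k,v in P.items():print(k,v)
mid=sum(P.values())/4; print('mid',mid)
for a,b in(('LN','LF'),('RN','RF')): v=P[b]-P[a];print(np.linalg.norm(v),'yaw',np.arctan2(-v[0],v[1]))
print('sep',np.linalg.norm(P['LF']-P['RF']),np.linalg.norm(P['LN']-P['RN']))
B=[onz(d,*c(*q),12)[:2] for q in((103,52),(478,50),(478,452),(122,455))];print('base',B,np.mean(B,0))
R,p,s=cur();print('tool plane pt',p, 'plate far-bottom corner', onz(d,*c(290,182),458.6-291))
print('expect far bottom corner',proj(d,p+R.apply([291,0,-45])),c(290,182))
E
```

```text
LF [573.7 316.9  70. ]
LN [554.9 202.   70. ]
RF [596.7 312.7  70. ]
RN [578.8 197.6  70. ]
mid [576.  257.3  70. ]
116.4004335609298 yaw -0.16168045012218815
116.44489666547348 yaw -0.15365959988807665
sep 23.353317358857772 24.287868726893482
base [array([543.2, 329.5]), array([630.4, 314.3]), array([610.9, 187.1]), array([521.8, 202.3])] [576.6 258.3]
tool plane pt [571.3 251.2 458.2] plate far-bottom corner [581.1 294.9 167.6]
expect far bottom corner [317.6 150.9] (318.3333333333333, 149.56521739130434)
```

Rail lengths (116.4 mm) and spacing (24 mm) match the spec, so the bay's middle is (576, 257) with yaw -0.158. The plate's predicted lower corner agrees within 1.5 px. Next I'll align.

```bash
cat >> h.py <<'E'
RS=frame([0,0,-1],[np.cos(-.158),np.sin(-.158),0]); C=np.array([576,257.3])
E
python3 - <<'E'
from h import *
plan(RS,[*C,405],0,mx=30)
E
```

```text
rows 2 dist 53.8 ang 0.023
26.6,1.7,-3.6 , -0.011,0.003,-0.002 ,0,
26.6,1.7,-3.5 , -0.011,0.003,-0.002 ,0,
```

Call:
{"fn": "jog_arm", "kwargs": {
  "deltas": [27, 1.7, -3.6, -0.011, 0.003, -0.002, 0, 27, 1.7, -3.6, -0.011, 0.003, -0.002, 0, 0, 0, 0, 0, 0, 0, 0]
}}

```text
t: 12.9
eef_pos: [575.3, 254.2, 404.5]
tcp_rot: [1.819, 1.568, 0.088]
ft_force: [-0.3, 0.1, -1.3]
opening: 0.04
```

```bash
python3 - <<'E'
from h import *
print(cur()[1]); plan(RS,[*C,392],0,mx=30)
d=snap('wrist','w12.png'); im=d['image'][:,:,::-1]; cv2.imwrite('pics/w12c.png',cv2.resize(im[80:240,270:370],None,fx=6,fy=3.6,interpolation=cv2.INTER_CUBIC))
E
```

```text
[575.26222271 254.19025013 404.48017941]
rows 1 dist 12.9 ang 0.003
12.5,0.2,-3.2 , -0.002,-0.001,-0.002 ,0,
```

View pics/w12c.png

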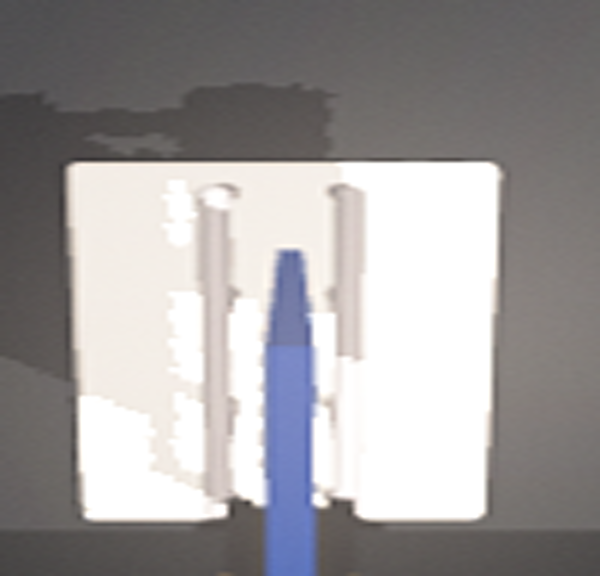

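The plate sits between the rails (217 and 348 in the crop) with its edge at 290, about 1 mm off the middle and well inside the 18 mm bay. I'll descend.

Call:
{"fn": "jog_arm", "kwargs": {
  "deltas": [20, -0.3, -3, 0, 0, 0, 0, 20, -0.3, 0, 0, 0, 0, 0, 20, 0, 0, 0, 0, 0, 0, 20, 0, 0, 0, 0, 0, 0, 0, 0, 0, 0, 0, 0, 0]
}}

```text
t: 13.58
eef_pos: [576.4, 254.8, 332.4]
tcp_rot: [1.935, 1.555, 0.2]
ft_force: [-0.5, -0.9, -1.1]
opening: 0.039
```

```bash
python3 - <<'E'
from h import *
print(cur()[1],env.state()['ft_force'],env.state()['opening']); plan(RS,[*C,304],0,mx=30)
d=snap('scene','s13.png'); im=d['image'][:,:,::-1]; cv2.imwrite('pics/s13c.png',cv2.resize(im[140:270,350:480],None,fx=4.5,fy=4.5,interpolation=cv2.INTER_CUBIC))
E
```

```text
[576.41747198 254.82442225 332.38145018] [-0.4915369  -0.94003902 -1.13559969] 0.039198539582223725
rows 1 dist 28.5 ang 0.017
28.4,-1.2,-2.2 , -0.006,-0.006,-0.015 ,0,
```

View pics/s13c.png

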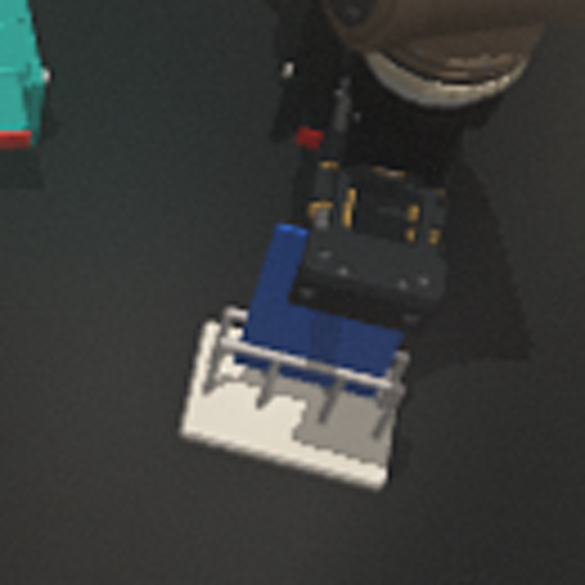

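The plate is now between the rails with its lower edge at about z 41. Going down to the floor in small steps.

Call:
{"fn": "jog_arm", "kwargs": {
  "deltas": [10, -1, -2, -0.006, -0.006, -0.015, 0, 8, 0, 0, 0, 0, 0, 0, 5, 0, 0, 0, 0, 0, 0]
}}

```text
t: 14.0
eef_pos: [576.4, 257.1, 312.1]
tcp_rot: [2.0, 1.566, 0.271]
ft_force: [0.9, 0.3, -1.9]
opening: 0.039
```

Call:
{"fn": "jog_arm", "kwargs": {
  "deltas": [3, 0, 0, 0, 0, 0, 0, 2, 0, 0, 0, 0, 0, 0]
}}

```text
t: 14.25
eef_pos: [576.5, 257.2, 306.5]
tcp_rot: [1.986, 1.566, 0.257]
ft_force: [0.0, -0.4, -0.1]
opening: 0.041
```

Call:
{"fn": "jog_arm", "kwargs": {
  "deltas": [2, 0, 0, 0, 0, 0, 0, 1.5, 0, 0, 0, 0, 0, 0]
}}

```text
t: 14.5
eef_pos: [576.5, 257.2, 302.9]
tcp_rot: [1.986, 1.566, 0.257]
ft_force: [-0.0, 0.3, -0.7]
opening: 0.039
```

Call:
{"fn": "jog_arm", "kwargs": {
  "deltas": [1.5, 0, 0, 0, 0, 0, 0]
}}

```text
t: 14.62
eef_pos: [576.5, 257.2, 301.4]
tcp_rot: [1.988, 1.566, 0.259]
ft_force: [0.1, -0.3, -0.7]
opening: 0.041
```

Call:
{"fn": "jog_arm", "kwargs": {
  "deltas": [1.5, 0, 0, 0, 0, 0, 0]
}}

```text
t: 14.75
eef_pos: [576.6, 257.3, 300.2]
tcp_rot: [2.013, 1.566, 0.284]
ft_force: [-2.6, 0.7, 12.6]
opening: 0.04
```

Call:
{"fn": "jog_arm", "kwargs": {
  "deltas": [1.5, 0, 0, 0, 0, 0, 0]
}}

```text
t: 14.88
eef_pos: [576.6, 257.5, 300.1]
tcp_rot: [2.082, 1.564, 0.353]
ft_force: [-3.4, 2.0, 17.2]
opening: 0.038
```

The upward force jumped to 12–17 N at TCP z 300, so the plate is on the floor (303 expected). I'll ease off slightly, look, then release.

```bash
python3 - <<'E'
from h import *
print(cur()[1],env.state()['ft_force'])
d=snap('scene','s14.png'); im=d['image'][:,:,::-1]; cv2.imwrite('pics/s14c.png',cv2.resize(im[140:270,350:480],None,fx=4.5,fy=4.5,interpolation=cv2.INTER_CUBIC))
E
```

```text
[576.57816071 257.48642897 300.06294892] [-3.37156901  1.99609016 17.21699177]
```

View pics/s14c.png

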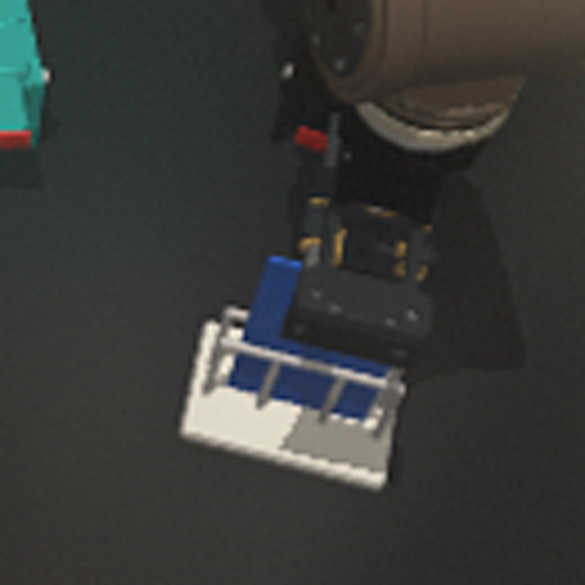

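The plate stands in the bay, its lower edge on the base at about (230,385)–(365,415), upright. I'll open slowly, so it settles gently against the wire.

Call:
{"fn": "jog_arm", "kwargs": {
  "deltas": [0, 0, 0, 0, 0, 0, 0, 0, 0, 0, 0, 0, 0, 0.08, 0, 0, 0, 0, 0, 0, 0.16, 0, 0, 0, 0, 0, 0, 0.24, 0, 0, 0, 0, 0, 0, 0.35, 0, 0, 0, 0, 0, 0, 0.5, 0, 0, 0, 0, 0, 0, 0.8, 0, 0, 0, 0, 0, 0, 0.9, 0, 0, 0, 0, 0, 0, 0.9, 0, 0, 0, 0, 0, 0, 0.9]
}}

```text
t: 16.18
eef_pos: [576.6, 257.5, 300.2]
tcp_rot: [2.08, 1.564, 0.352]
ft_force: [-0.4, -0.4, -0.3]
opening: 0.818
```

```bash
python3 - <<'E'
from h import *
print(cur()[1],env.state()['ft_force'],env.state()['opening'])
d=snap('wrist','w15.png')
d=snap('scene','s15.png'); im=d['image'][:,:,::-1]; cv2.imwrite('pics/s15c.png',cv2.resize(im[140:270,350:480],None,fx=4.5,fy=4.5,interpolation=cv2.INTER_CUBIC))
E
```

```text
[576.57986203 257.52642086 300.21888899] [-0.35295176 -0.3665672  -0.25772878] 0.8177586066223936
```

View pics/s15c.png

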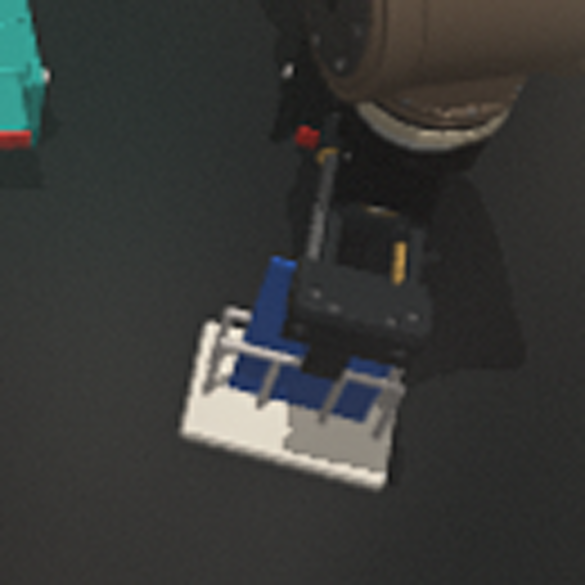

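View pics/w15.png

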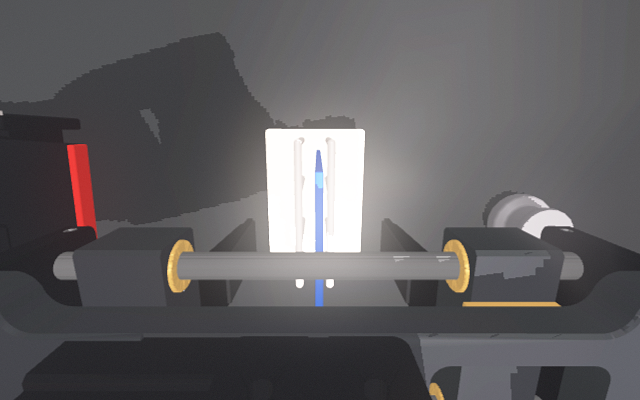

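The plate stands free and nearly upright at (319,230), midway between the rails at 298 and 330, with both fingers well clear. I'll withdraw straight up.

Call:
{"fn": "jog_arm", "kwargs": {
  "deltas": [-10, 0, 0, 0, 0, 0, 0.9, -20, 0, 0, 0, 0, 0, 0.9, -30, 0, 0, 0, 0, 0, 0.9, -40, 0, 0, 0, 0, 0, 0.9, -40, 0, 0, 0, 0, 0, 0.9, -20, 0, 40, 0, 0, 0, 0.9, -20, 0, 50, 0, 0, 0, 0.9, 0, -20, 50, 0, 0, 0, 0.9, 0, -30, 50, 0, 0, 0, 0.9, 0, 0, 0, 0, 0, 0, 0.9]
}}

```text
t: 17.52
eef_pos: [492.4, 72.6, 491.5]
tcp_rot: [1.892, 1.558, 0.165]
ft_force: [0.6, 0.4, 0.9]
opening: 0.899
```

```bash
python3 - <<'E'
from h import *
np.set_printoptions(precision=1,suppress=True)
print(cur()[1],env.state()['ft_force'],abs(env.state()['qvel']).max())
d=snap('scene','s16.png'); im=d['image'][:,:,::-1]; t=snap('top','t16.png')
yv=np.array([np.sin(.158),np.cos(.158),0]);c=np.array([576,257.3,0])
for n,dd in(('scene',d),('top',t)):
    hsv=cv2.cvtColor(dd['image'],cv2.COLOR_RGB2HSV);m=cv2.inRange(hsv,(105,120,40),(130,255,255))
    b=(350,140,470,260) if n=='scene' else (150,130,270,240)
    o=np.zeros_like(m);o[b[1]:b[3],b[0]:b[2]]=m[b[1]:b[3],b[0]:b[2]]
    print(n,cv2.approxPolyDP(cv2.convexHull(cv2.findNonZero(o)),2,True)[:,0].tolist())
    print('upright top corners expected',[proj(dd,c+s*45*yv+[0,0,152]) for s in(1,-1)],'bottom',[proj(dd,c+s*45*yv+[0,0,12]) for s in(1,-1)])
a=im[140:270,350:480];b=t['image'][:,:,::-1][130:260,150:280]
cv2.imwrite('pics/st16.png',cv2.resize(np.hstack([a,b]),(800,400),interpolation=cv2.INTER_CUBIC))
E
```

```text
[492.4  72.6 491.5] [0.6 0.4 0.9] 0.05298533254037252
scene [[444, 205], [430, 232], [401, 225], [411, 197]]
upright top corners expected [array([443.6, 204.8]), array([409.1, 196.3])] bottom [array([429.7, 232.4]), array([399. , 224.4])]
top [[206, 192], [195, 191], [179, 178], [206, 181]]
upright top corners expected [array([179.6, 179.2]), array([217.8, 183.3])] bottom [array([194., 192.]), array([228.4, 195.7])]
```

View pics/st16.png

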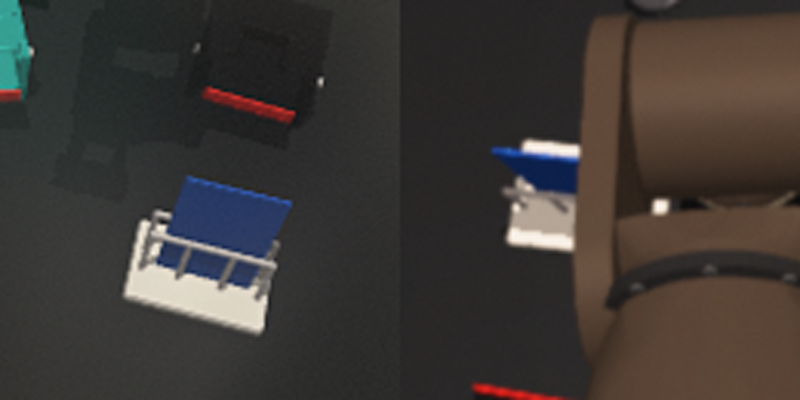

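View pics/s16.png

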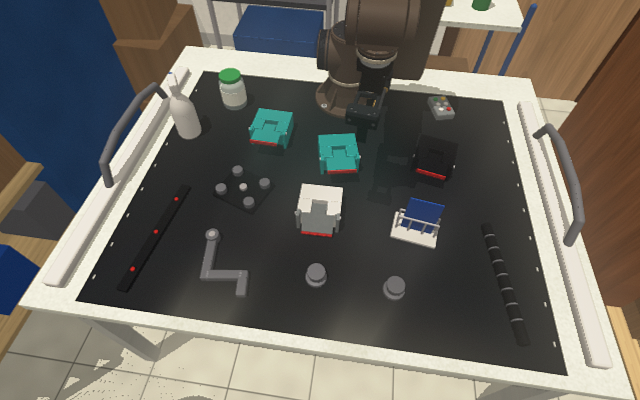

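The plate's corners in both views match an upright plate centred in the bay, within about 2 px. The pucks (316,274) and (395,287) and the bracket (225,262) are where they were, and the arm is clear. Handing in.

```bash
python3 -c "
from cell import env
print(env.job_done())"
```

```text
the job is handed in; nothing more can be done
None
```

The blue plate is standing on end in the drying stand, in the middle of the bay and released. I handed the job in at about 18 s on the clock; no verdict is given.

- **Tipping:** I pressed the plate's end by the red lip with the closed fingers, following the arc until a 21 N jump showed the leaf at its stop, about 60°. It stayed there when I let go.
- **Gripping:** With the tool in line with the tipped plate, the wrist came close to a singularity. I gripped the raised end about 0.17 rad steeper instead, which swung the plate up off the leaf about its lip. The opening read 3.6–4 mm, matching the plate.
- **Setting down:** I lowered it between the wires until 12–17 N showed it was on the floor, at TCP z 300 mm against the 303 expected. Then I opened the fingers slowly and withdrew straight up.

**Last checks:** the corners visible in both views match an upright plate at the bay's middle within about 2 px; the arm hid one end from the top camera. The pucks and bracket look unmoved in the scene view; I did not measure them. The arm touches nothing, with a force reading of about 1 N, which is noise. The only disagreements were about 1 mm in the bay's centre between two wrist views and the 3 mm at the floor.

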